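# Clear the drill core from an alabaster vase

## Task

The drill core in the round-bellied stone vase has been broken loose. Reach down into the vase, lift the core out and stand it upright on the clear floor of the wooden offcuts tray. Leave both the vase and the tall straight beaker beside it standing where they are.

Things in the scene. Friction and masses are not known exactly. Their poses are not given: they have to be found in the camera images.
- vase: Round-bellied vase of honey-coloured alabaster, 98 mm tall, loose, 1.0 kg. Belly 138 mm across at 50 mm height; round open mouth 122 mm outside, the bore just below it 106 mm clear, walls 6 mm; too narrow for a gripper held fully open, so go in with the fingers shut and open them part-way inside. Inner floor 10 mm above its foot, so it is 88 mm deep. Origin: centre of its underside, z up along its axis.
- core_center (a point): Centre of the loose drill core: a smooth pale cylinder of the same stone, 22 mm in diameter and 66 mm tall, about 68 g, standing on end on the inner floor of the round-bellied vase, within 6 mm of the vase's axis. The point is on its axis, half-way up (33 mm above its foot); z along its axis. Its top lies 22 mm below the vase's rim; its upper 20 mm are the part to grip, since farther down a gripper's shoulders may meet the rim.
- tray_floor (a point): Centre of the clear floor, on its upper face (8 mm above the table), of the wooden offcuts tray (220 x 160 x 45 mm outside, fixed to the table, walls 8 mm thick and 45 mm high). The clear floor is 133 mm along the tray's x and 144 mm along its y; a divider as high as the walls separates it from stone offcuts in the +x end. z up.
- beaker: The bystander: tall straight-sided beaker of the same honey-coloured alabaster, 145 mm tall, 100 mm across, bore 88 mm, loose, 1.2 kg. A like core stands in it but is still part of the stone. Origin: centre of its underside, z up. It and the vase stand side by side in either order.

How it is judged:
By the outcome, as a careful person would: the job done as asked, in the order asked, and still so for the second after the job is handed in, with the robot touching nothing.
It also fails if it takes over 45 s, if anything falls off the work surface, if the arm or the gripper's body presses on something with over 40 N, if the wrist force passes 120 N, or if a joint passes its speed limit or range.

## Robot

A 6-joint arm with a two-finger parallel gripper is mounted at the origin on the work surface. World frame = base frame: x ahead of the robot, y to its left, z up, the work surface at z = 0. Lengths are in m, angles in rad, forces in N, time in s.
With the tool pointing down it reaches from about 0.35 to 0.85 m from the base axis. Payload 8.1 kg.
Tool frame: the origin (TCP) lies at the very end of the fingers, on their centre line; the grasp point (between the pads) lies 19 mm behind it (bot.tcp_to_grasp is the distance from the TCP to the grasp point, in m); z points along the fingers, y is the line along which they close (so a half turn about z gives the same grasp; the last joint's range is limited). The gripper opens to 85 mm and grips with 20 to 120 N. Pads are 22 mm wide; open, the fingers measure 114 mm over their backs; the gripper's body (76 mm by 85 mm) begins 54 mm behind the grasp point. The pads swing forward as they close: fully open they stand 13 mm farther back than shut.
Start: joints at [-1.325, 0.13, 1.488, -0, 1.523, -0.085], TCP at [0.195, -0.567, 0.231] pointing down, gripper open.
Joint ranges: [-2.96, 2.96], [-0.89, 2.26], [0.02, 2.5], [-1.34, 4.48], [0, 2.73], [-2.66, 2.66]. Speed limits (rad/s): [2.39, 2.39, 2.79, 3.14, 3.14, 3.14].

## Interface

Orientations are given as a unit quaternion [w, x, y, z].
In Python, from station import bot, viewer, job_done gives the robot as it stands.
- The arm moves only by the shell command python3 -m creep 'ROWS' [FORCE]. ROWS is JSON, a list of rows, each a list of 3 entries, a list of its own where there are three numbers: the shift along the world's x, y, z in m, then the turn about the world's z in degrees, then the opening, from 0 (shut) to 1 (fully open). A call has 1 to 10 rows; each row shifts and turns the commanded pose from where the row before left it; what a row does not reach is not made up. A row lasts 1/8 s, in which the tool goes at most 62.5 mm and 10.7 degrees, less where a joint would pass 70% of its speed; a pose out of reach is approached as far as the arm can. A call is refused whole if a number of a shift passes 0.0625 or a number of a turn 10.7, either way. A call with a gripper value outside its range is refused whole. The fingers move at their own pace and stop on an object; FORCE is the grip in N (left out, the last holds). Time passes only in rows, so rows that do not move let the fingers close. It gives the time, the measured TCP pose, the force, the opening and the grip force at its end, in the units of the state.
- bot.get_obs(): the state, without advancing time (a new reading comes with each control period).
- viewer.read_camera(name): name is "side" or "top"; returns a dict with "color" (480x640x3 uint8, blue, green, red), "K" (3x3 intrinsics, pixels), "k1" (the pictures are not rectified: a ray, as slopes to the right and down, at radius r is drawn at 1 + k1 r^2 times it, then the intrinsics apply), "xyz" and "rotation" of the camera in the world. Camera axes: x right, y up, looking along -z (the intrinsics and any distortion apply to the point x, -y, -z); pixel columns grow to the right and rows downward; lengths in m; the calibration is good to about 2 mm. A picture is of the moment at which its call begins. There is no depth.
- job_done(): hands the job in; it is judged then, once.
The state is a dict: "time": time; "joint_pos": joint angles; "dq": joint speeds; "joint_efforts": joint torques, N m; "position": TCP position; "tcp_rot": TCP orientation; "force": force on the tool from outside, world axes, zero at the start; "moment": the same for the moment, N m; "gripper_width": opening from 0.0 (shut) to 1.0 (fully open); "gripper_force": force on a finger pad.
Only numpy, scipy, OpenCV 4.12 (cv2) and the standard library are available. Lean on these libraries where they do the work, as an engineer would, in place of code of your own. Each camera call takes 0.05 s, during which the arm holds its last target. There are 200 camera calls.

## Working session

There is one attempt and no reset: what is moved stays moved. The work goes in short steps, Python scripts to look and compute and a shell command to move; the robot and the scene stay as the last step left them, time stands still between calls to the robot, and variables do not carry over. Pictures are saved under pics/ and viewed, at most 10 in all, crops included, and the job is handed in when it is done.

```bash
mkdir -p pics; ls; cat > h.py <<'E'
import numpy as np, cv2
from station import bot, viewer
def cam(n,f=None):
    c=viewer.read_camera(n)
    if f: cv2.imwrite('pics/'+f,c['color'])
    np.savez(n+'.npz',**{k:np.array(c[k]) for k in ('K','k1','xyz','rotation','color')})
    return c
def load(n): return np.load(n+'.npz')
def R_(c):
    r=np.array(c['rotation'])
    if r.shape==(3,3): return r
    from scipy.spatial.transform import Rotation as R
    return R.from_quat(np.roll(r,-1)).as_matrix()
def dist(c): return np.array([float(c['k1']),0,0,0,0])
def ray(c,u,v):
    p=cv2.undistortPoints(np.array([[[u,v]]],float),np.array(c['K']),dist(c),None,None).ravel()
    return R_(c)@np.array([p[0],-p[1],-1])
def at(c,u,v,z):
    d=ray(c,u,v);o=np.array(c['xyz']);return o+d*(z-o[2])/d[2]
def proj(c,P):
    q=(np.atleast_2d(P)-np.array(c['xyz']))@R_(c); q=q*[1,-1,-1]
    return cv2.projectPoints(q,np.zeros(3),np.zeros(3),np.array(c['K']),dist(c))[0][:,0]
E
python3 - <<'E'
from h import *
for n in('side','top'):
    c=cam(n,n+'1.png');print(n,c['xyz'],c['rotation'],c['K'],c['k1'])
print(bot.get_obs())
E
```

```text
pics
side [0.22355192 0.57978092 0.45209656] [-0.19985559 -0.12472555  0.48565394  0.84180849] [[438.42158998   0.         322.12281963]
 [  0.         438.42158998 240.37258109]
 [  0.           0.           1.        ]] -0.07261512788180166
top [ 0.36412253 -0.02870423  0.92944434] [ 0.71248926  0.0679638  -0.06430948 -0.69541662] [[537.48757547   0.         319.03049383]
 [  0.         537.48757547 239.45272012]
 [  0.           0.           1.        ]] 0.012648569679657731
{'time': 0.1, 'joint_pos': array([-1.32539462e+00,  1.31087992e-01,  1.48916483e+00,  2.48234910e-05,
        1.52300957e+00, -8.54205515e-02]), 'dq': array([-0.00010535, -0.002215  , -0.00159711, -0.00010778,  0.00085525,
        0.000161  ]), 'joint_efforts': array([ 1.12275724e-03, -5.70947635e+01, -5.01944196e+01, -3.73975417e-04,
        8.17278429e-03,  1.58178068e-05]), 'position': array([ 0.19479013, -0.56697836,  0.23035098]), 'tcp_rot': array([-8.33193445e-04,  9.86350499e-01,  1.64657208e-01, -5.43532916e-05]), 'force': array([ 0.06516967, -0.38447704,  0.45405954]), 'moment': array([ 0.03119462, -0.01421577, -0.01400548]), 'gripper_force': 0.0, 'gripper_width': 0.9987445779006734}
```

View pics/top1.png

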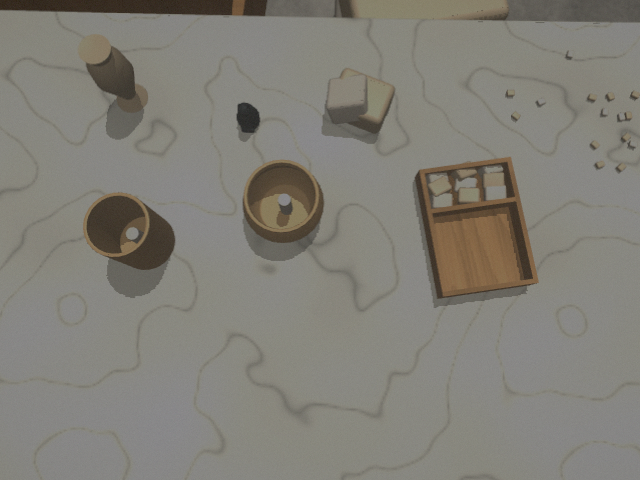

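View pics/side1.png

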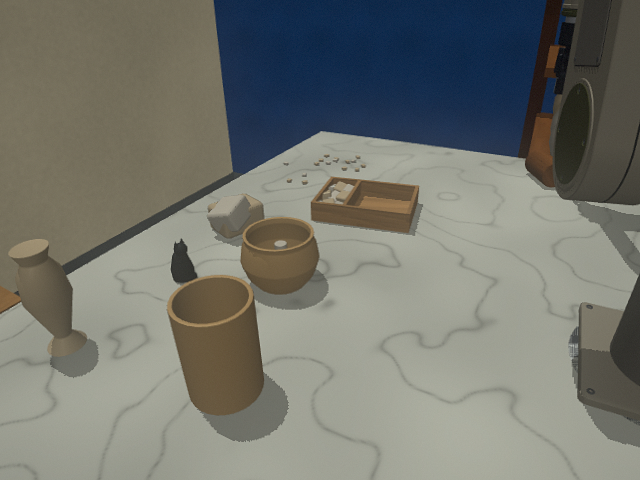

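The top view shows the vase rim centred near (282,195), its core top near (285,200), the beaker at (118,225) and the tray's clear floor around (480,250). In the side view the core top is at about (280,244).

```bash
python3 - <<'E'
from h import *
t=load('top');s=load('side')
def blob(c,x0,y0,x1,y1,th):
    im=c['color'][y0:y1,x0:x1].astype(int); 
    m=((im[...,0]>th)).astype(np.uint8)
    n,l,st,ce=cv2.connectedComponentsWithStats(m)
    for i in range(1,n):
        if st[i,4]>8: print(st[i],ce[i]+[x0,y0])
blob(t,262,180,305,225,120);print();blob(s,262,236,300,256,110)
print('top px: core',at(t,284.5,200,.076),'side',at(s,280.5,244,.076))
print('tray rim corners',[at(t,u,v,.045).round(4) for u,v in((417,169),(510,158),(536,281),(440,297))])
a=t['color'][150:310,240:330];b=t['color'][150:310,410:545]
a=np.hstack([a,b]);cv2.imwrite('pics/z1.png',cv2.resize(a,None,fx=3.5,fy=3.5,interpolation=cv2.INTER_CUBIC))
E
```

```text
[ 16  14  12  11 105] [283.65714286 199.00952381]

[12  4 13  7 62] [279.85483871 243.0483871 ]
top px: core [0.59027737 0.03592206 0.076     ] side [0.587638   0.04080418 0.076     ]
tray rim corners [array([ 0.6587, -0.187 ,  0.045 ]), array([ 0.6821, -0.3468,  0.045 ]), array([ 0.4707, -0.3806,  0.045 ]), array([ 0.4405, -0.2226,  0.045 ])]
```

View pics/z1.png

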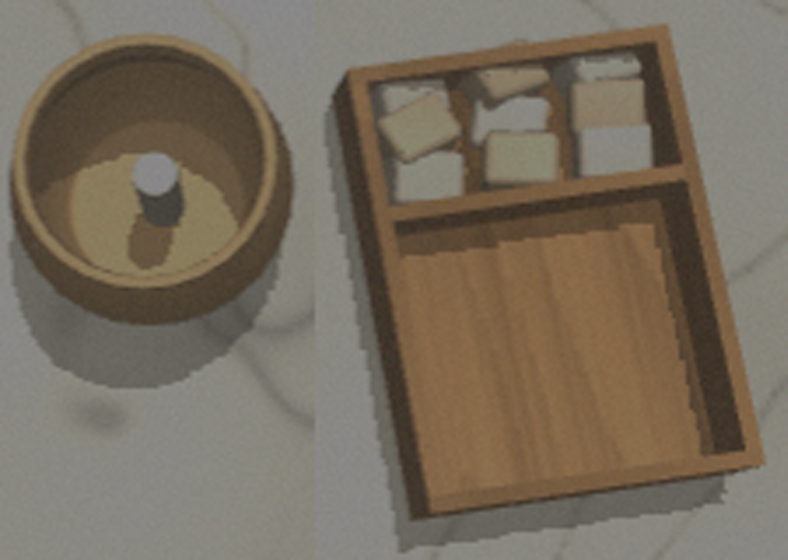

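```bash
python3 - <<'E'
from h import *
from scipy.optimize import least_squares
t=load('top');s=load('side')
# core top: both views
f=lambda P:np.r_[proj(t,[*P,.076])[0]-[283.9,199.2],proj(s,[*P,.076])[0]-[280,243.2]]
r=least_squares(f,[.59,.04]);print('core',r.x,r.fun)
# vase rim
px=np.array([(12,165),(277,165),(144,35),(144,287)])/3.5+[239.6,149.6]
print('rim',[at(t,*p,.098).round(4) for p in px])
# tray
C=np.array([(347,70),(668,25),(763,466),(428,515)])/3.5+[409.6-90,149.6]
W=np.array([at(t,*p,.045) for p in C]);print(W.round(4))
L=np.array([(.11,.08),(.11,-.08),(-.11,-.08),(-.11,.08)])
def g(p):
    c,q=np.cos(p[2]),np.sin(p[2]);return (L@np.array([[c,q],[-q,c]])+p[:2]-W[:,:2]).ravel()
r=least_squares(g,[.56,-.28,-.1]);p=r.x;print(p,r.fun.reshape(4,2).round(4))
c,q=np.cos(p[2]),np.sin(p[2]);M=np.array([[c,q],[-q,c]])
def w(l,z): return np.c_[np.array(l)@M+p[:2],[z]*len(l)]
off=-.102+.133/2;cl=w([[off,0]],.008);print('clear centre',cl)
for cc,n in((t,'top'),(s,'side')):
    im=cc['color'].copy()
    for l,z in((L,.045),([(-.102,-.072),(.031,-.072),(.031,.072),(-.102,.072)],.008)):
        cv2.polylines(im,[np.round(proj(cc,w(l,z))).astype(int)],True,(0,255,0))
    cv2.circle(im,tuple(int(v) for v in proj(cc,cl)[0].round()),2,(0,0,255),-1)
    cv2.imwrite('pics/o_%s.png'%n,im)
a=cv2.imread('pics/o_top.png')[140:310,400:560];b=cv2.imread('pics/o_side.png')[130:300,280:440]
cv2.imwrite('pics/o.png',cv2.resize(np.hstack([a,b]),None,fx=2.5,fy=2.5))
E
```

```text
core [0.59117895 0.03724275] [-0.18505774  0.24863535 -0.15309102 -0.59458356]
rim [array([0.5882, 0.1007, 0.098 ]), array([ 0.5911, -0.0203,  0.098 ]), array([0.6518, 0.0428, 0.098 ]), array([0.5328, 0.0383, 0.098 ])]
[[ 0.6577 -0.19    0.045 ]
 [ 0.6844 -0.3476  0.045 ]
 [ 0.4679 -0.3831  0.045 ]
 [ 0.441  -0.2257  0.045 ]]
[ 0.56273539 -0.28661702  0.16475523] [[ 0.0004  0.0004]
 [ 0.      0.0002]
 [-0.0006 -0.0005]
 [ 0.0001 -0.    ]]
clear centre [[ 0.52771611 -0.29243941  0.008     ]]
```

View pics/o.png

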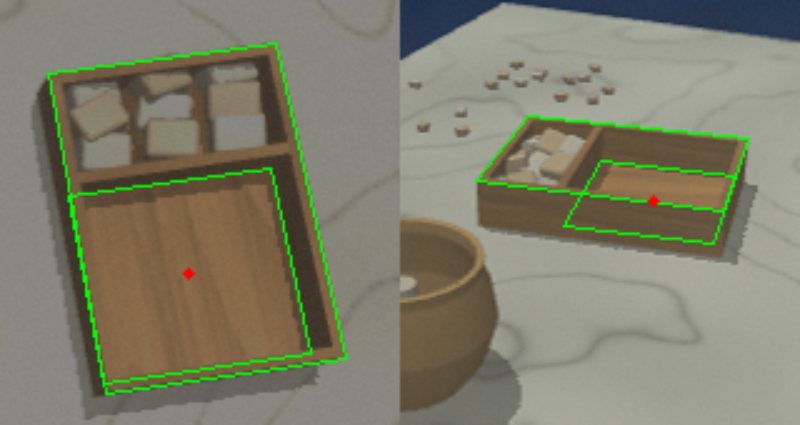

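The overlay fits the tray within 1 mm: rim, divider and floor all line up, and the target dot at (188,273) sits in the middle of the clear floor. The core is at (0.591, 0.037), 3 mm from the rim centre, so I'm moving now.

```bash
python3 -m creep '[[[0.028,0.043,0],10,0.55],[[0.028,0.043,0],10,0.55],[[0.028,0.043,0],10,0.55],[[0.028,0.043,0],10,0.55],[[0.028,0.043,0],10,0.55],[[0.028,0.043,0],10,0.55],[[0.028,0.043,0],10,0.55],[[0.028,0.043,0],10,0.55],[[0.028,0.043,0],10,0.55],[[0.028,0.043,0],10,0.55]]' 30
```

```text
time: 1.35
position: [0.4754, -0.1358, 0.231]
tcp_rot: [-0.0, 0.505, 0.863, -0.0]
force: [-0.5, 0.1, -0.1]
gripper_width: 0.554
gripper_force: 0.0
```

```bash
python3 -m creep '[[[0.0235,0.035,0],0,0.55],[[0.0235,0.035,0],0,0.55],[[0.0235,0.035,0],0,0.55],[[0.0235,0.035,0],0,0.55],[[0.0215,0.0325,0],0,0.55],[[0,0,-0.03],0,0.55],[[0,0,-0.03],0,0.55],[[0,0,-0.03],0,0.55],[[0,0,-0.02],0,0.55],[[0,0,0],0,0.55]]'
python3 - <<'E'
from h import *
t=cam('top');s=cam('side')
o=bot.get_obs();print(o['position'])
P=[[*o['position'][:2],o['position'][2]],[.591,.037,.076]]
print(proj(t,P),proj(s,P))
a=t['color'][110:290,200:380];b=s['color'][130:310,200:380]
cv2.imwrite('pics/h.png',cv2.resize(np.hstack([a,b]),None,fx=2.2,fy=2.2,interpolation=cv2.INTER_CUBIC))
E
```

```text
time: 2.6
position: [0.5889, 0.035, 0.1192]
tcp_rot: [-0.002, 0.508, 0.861, -0.001]
force: [-0.2, -0.0, -0.2]
gripper_width: 0.55
gripper_force: 0.0
[0.59085    0.0349868  0.12215272]
[[283.15423305 191.98564584]
 [283.85891939 199.557784  ]] [[278.97641727 218.10683153]
 [280.01045902 242.56413723]]
```

View pics/h.png

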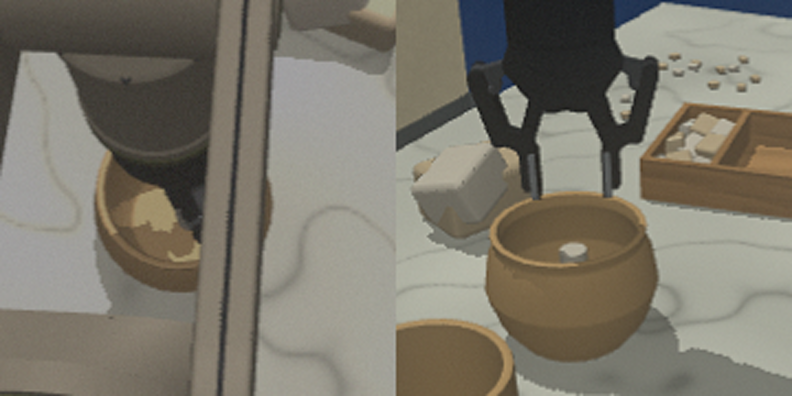

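The side crop shows the fingers centred over the core (fingers at x 533/610, core at 573). The knuckles spread wide, so I'm narrowing the opening to 0.4 before going in.

```bash
python3 -m creep '[[[0,0,0],0,0.4],[[0,0,0],0,0.4],[[0,0,-0.01],0,0.4],[[0,0,-0.01],0,0.4],[[0,0,-0.01],0,0.4],[[0,0,-0.01],0,0.4],[[0,0,0],0,0.4]]'
python3 - <<'E'
from h import *
s=cam('side')
for i in range(2):print(bot.get_obs()['position'])
cv2.imwrite('pics/h2.png',cv2.resize(s['color'][170:310,210:350],None,fx=4,fy=4,interpolation=cv2.INTER_CUBIC))
E
```

```text
time: 3.58
position: [0.5894, 0.0351, 0.0797]
tcp_rot: [-0.001, 0.508, 0.861, -0.001]
force: [0.3, 0.2, 1.1]
gripper_width: 0.4
gripper_force: 0.0
[0.58989222 0.03505285 0.08053354]
[0.58989222 0.03505285 0.08053354]
```

View pics/h2.png

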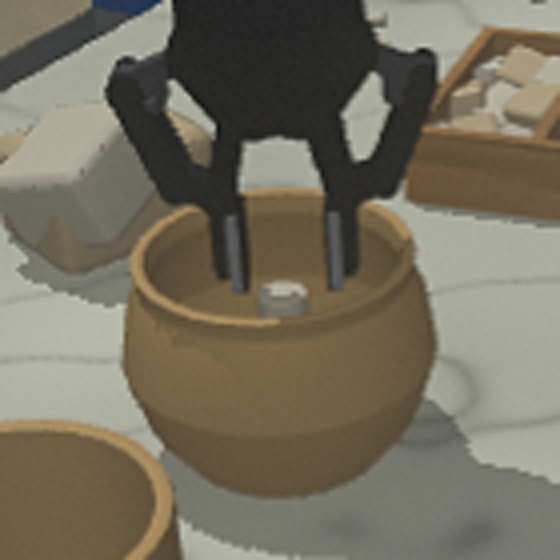

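The fingers are in the mouth: their inner edges are at x 242/330 and the core top is at 284, so it is well centred. I'll descend and close.

```bash
python3 -m creep '[[[0,0,-0.008],0,0.4],[[0,0,-0.008],0,0.4],[[0,0,-0.008],0,0.4],[[0,0,-0.007],0,0.4],[[0,0,0],0,0.4]]' && python3 -m creep '[[[0,0,0],0,0.3],[[0,0,0],0,0.25],[[0,0,0],0,0.1],[[0,0,0],0,0.1],[[0,0,0],0,0.1],[[0,0,0],0,0.1]]' 30
```

```text
time: 4.25
position: [0.5904, 0.0353, 0.0498]
tcp_rot: [-0.0, 0.508, 0.861, 0.0]
force: [0.3, -0.1, 0.3]
gripper_width: 0.4
gripper_force: 0.0
time: 5.0
position: [0.5905, 0.035, 0.0505]
tcp_rot: [0.0, 0.508, 0.861, 0.0]
force: [0.1, -1.1, 2.1]
gripper_width: 0.245
gripper_force: 29.4
```

```bash
python3 -m creep '[[[0,0,0.01],0,0.1],[[0,0,0.02],0,0.1],[[0,0,0.02],0,0.1],[[0,0,0.02],0,0.1],[[0,0,0.025],0,0.1],[[0,0,0.025],0,0.1],[[0,0,0.025],0,0.1],[[0,0,0.015],0,0.1],[[0,0,0],0,0.1]]'
python3 - <<'E'
from h import *
s=cam('side');o=bot.get_obs();print(o['position'],o['gripper_width'])
cv2.imwrite('pics/h3.png',cv2.resize(s['color'][90:310,180:400],None,fx=2.7,fy=2.7,interpolation=cv2.INTER_CUBIC))
E
```

```text
time: 6.12
position: [0.5913, 0.035, 0.2123]
tcp_rot: [0.001, 0.508, 0.861, 0.001]
force: [0.7, 0.1, -0.6]
gripper_width: 0.245
gripper_force: 29.3
[0.59062374 0.03500267 0.21069563] 0.24423792703145364
```

View pics/h3.png

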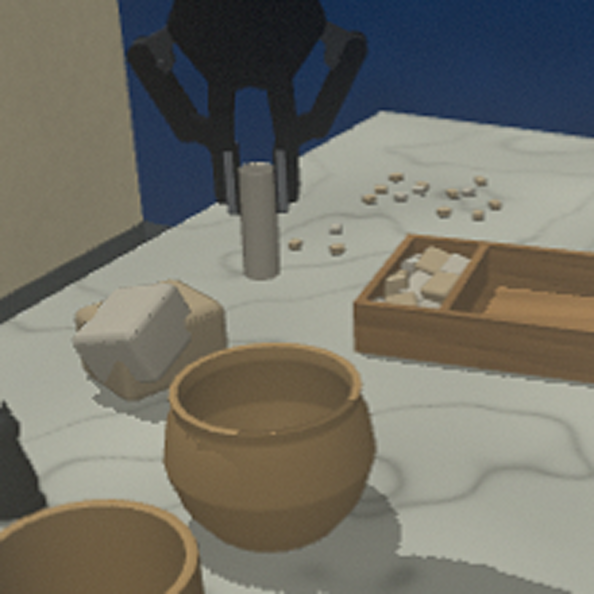

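The core is out at (260,220) in the crop, upright between the pads, and the vase is standing undisturbed. On to the tray.

```bash
python3 -m creep '[[[-0.003,-0.015,0],0,0.1],[[-0.006,-0.03,0],0,0.1],[[-0.008,-0.04,0],0,0.1],[[-0.008,-0.04,0],0,0.1],[[-0.007,-0.04,0],0,0.1],[[-0.007,-0.04,0],0,0.1],[[-0.008,-0.04,0],0,0.1],[[-0.008,-0.04,0],0,0.1],[[-0.005,-0.027,0],0,0.1],[[-0.003,-0.015,0],0,0.1]]' && python3 -m creep '[[[0,0,0],0,0.1],[[0,0,-0.02],0,0.1],[[0,0,-0.03],0,0.1],[[0,0,-0.03],0,0.1],[[0,0,-0.03],0,0.1],[[0,0,-0.025],0,0.1],[[0,0,-0.012],0,0.1],[[0,0,-0.006],0,0.1],[[0,0,0],0,0.1]]'
```

```text
time: 7.42
position: [0.5258, -0.2937, 0.2089]
tcp_rot: [-0.001, 0.509, 0.861, -0.0]
force: [-0.9, 0.5, -0.8]
gripper_width: 0.245
gripper_force: 29.3
time: 8.55
position: [0.5276, -0.2917, 0.0574]
tcp_rot: [0.0, 0.508, 0.862, -0.0]
force: [0.0, 0.6, 0.0]
gripper_width: 0.243
gripper_force: 29.3
```

Lower gently in small steps, watching the force.

```bash
python3 -m creep '[[[0,0,-0.003],0,0.1],[[0,0,-0.002],0,0.1],[[0,0,-0.002],0,0.1],[[0,0,-0.001],0,0.1],[[0,0,0],0,0.1]]' && python3 -m creep '[[[0,0,-0.001],0,0.1],[[0,0,0],0,0.1]]'
python3 - <<'E'
from h import *
s=cam('side');o=bot.get_obs();print(o['position'],o['force'])
cv2.imwrite('pics/h4.png',cv2.resize(s['color'][90:240,290:440],None,fx=4,fy=4,interpolation=cv2.INTER_CUBIC))
E
```

```text
time: 9.18
position: [0.5273, -0.2919, 0.0491]
tcp_rot: [-0.0, 0.508, 0.861, -0.0]
force: [0.3, -0.2, -0.3]
gripper_width: 0.248
gripper_force: 29.3
time: 9.43
position: [0.5276, -0.2921, 0.0485]
tcp_rot: [0.0, 0.508, 0.861, -0.0]
force: [-0.4, -0.1, 1.4]
gripper_width: 0.247
gripper_force: 29.4
[ 0.52759199 -0.29210209  0.04857871] [0.40789461 0.49321207 1.66850844]
```

View pics/h4.png

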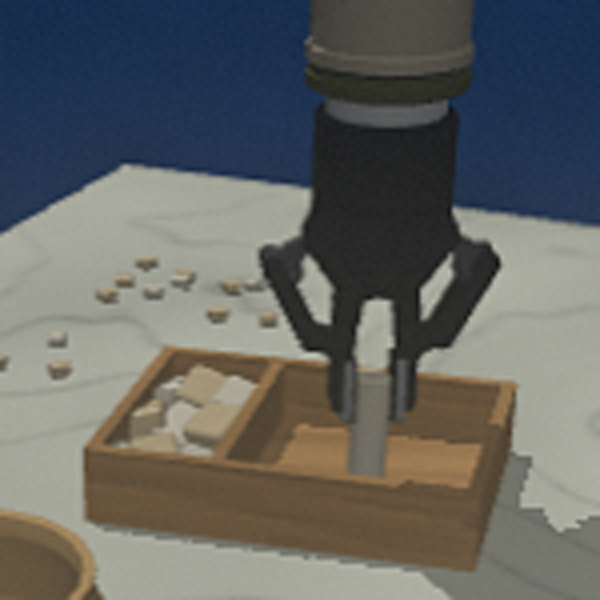

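The core stands inside the clear bay at about (370,430), nearly touching or just touching the floor. One more small step will confirm contact.

```bash
python3 -m creep '[[[0,0,-0.0005],0,0.1],[[0,0,0],0,0.1]]';python3 -m creep '[[[0,0,-0.0005],0,0.1],[[0,0,0],0,0.1]]'
```

```text
time: 9.72
position: [0.5277, -0.2922, 0.0485]
tcp_rot: [0.0, 0.508, 0.861, -0.0]
force: [-1.3, 0.2, 4.5]
gripper_width: 0.242
gripper_force: 29.8
time: 9.98
position: [0.5278, -0.2923, 0.0484]
tcp_rot: [0.001, 0.508, 0.861, -0.0]
force: [-1.6, 0.8, 8.2]
gripper_width: 0.248
gripper_force: 30.0
```

The force has risen to 8 N, so it is seated. I'll ease off the push and open slowly.

```bash
python3 -m creep '[[[0,0,0.0008],0,0.1],[[0,0,0],0,0.1],[[0,0,0],0,0.27],[[0,0,0],0,0.3],[[0,0,0],0,0.35],[[0,0,0],0,0.42],[[0,0,0],0,0.5],[[0,0,0],0,0.5]]' 20 && python3 -m creep '[[[0,0,0.01],0,0.5],[[0,0,0.02],0,0.5],[[0,0,0.03],0,0.5],[[0,0,0.03],0,0.5],[[0,0,0.03],0,0.5],[[0,0,0.03],0,0.5],[[0,0,0],0,0.5]]'
python3 - <<'E'
from h import *
s=cam('side');t=cam('top')
P=[[.528,-.292,.008],[.528,-.292,.074]];print(proj(s,P),proj(t,P))
a=s['color'][100:300,160:440]
b=t['color'][140:340,80:360]
cv2.imwrite('pics/h5.png',cv2.resize(np.vstack([a,b]),None,fx=1.5,fy=1.5,interpolation=cv2.INTER_CUBIC))
E
```

```text
time: 10.98
position: [0.5274, -0.292, 0.0481]
tcp_rot: [-0.0, 0.508, 0.861, 0.0]
force: [0.2, -0.6, 0.1]
gripper_width: 0.501
gripper_force: 0.0
time: 11.85
position: [0.5294, -0.2933, 0.2036]
tcp_rot: [0.004, 0.508, 0.861, -0.0]
force: [0.2, 0.2, -0.1]
gripper_width: 0.498
gripper_force: 0.0
[[380.59147995 209.612596  ]
 [382.02349438 183.07535492]] [[474.53229444 249.18724663]
 [486.04383098 242.30148467]]
```

View pics/h5.png

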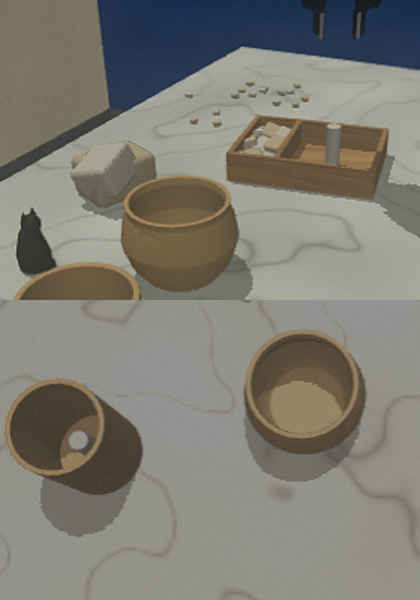

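The core stands upright in the clear bay at (333,145) in the crop. The vase is empty and still standing, the beaker hasn't moved, and the gripper is clear, so I'm handing in.

```bash
python3 -c "
from station import job_done
print(job_done())"
```

```text
the job is handed in; nothing more can be done
None
```

The drill core is out of the vase and standing upright on the tray's clear floor, the vase and beaker are still standing in place, and I handed the job in at about 12 s of the 45 s allowed.

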